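Point-and-call check of a service kit

ROBOT

A 6-joint arm with a two-finger parallel gripper is mounted at the origin on a cart in front of the work surface, level with it; the furniture and walls round the work are solid. World frame = base frame: x ahead of the robot, y to its left, z up, the work surface at z = 0. Lengths are in m, angles in rad, forces in N, time in s.
With the tool pointing down it reaches from about 0.35 to 0.85 m from the base axis. Payload 8.1 kg.
Tool frame: the origin (TCP) lies at the very end of the fingers, on their centre line; the grasp point (between the pads) lies 19 mm behind it; z points along the fingers, y is the direction in which the jaws open and shut (so a half turn about z gives the same grasp; the last joint's range is limited). The gripper opens to 93 mm and grips with 3 to 60 N. Pads are 15 mm wide; open, the fingers measure 128 mm over their backs; the gripper's body (75 mm by 188 mm) begins 65 mm behind the grasp point.
Start: joints at [1.171, 0.13, 1.488, -0, 1.523, -0.085], TCP at [0.186, 0.571, 0.219] pointing down, gripper open.
Joint ranges: [-2.96, 2.96], [-0.89, 2.26], [0.02, 2.5], [-1.34, 4.48], [0, 2.73], [-2.66, 2.66]. Speed limits (rad/s): [2.39, 2.39, 2.79, 3.14, 3.14, 3.14].

INTERFACE

Orientations are given as a rotation vector (axis times angle).
In Python, from plant import robot gives the robot as it stands.
- The arm moves only by the shell command python3 -m inch 'ROWS' [FORCE]. ROWS is JSON, a list that holds one entry, the list of rows, each a list of 7 numbers: the shift along the tool's x, y, z in cm, then the turn, a rotation vector about the tool's x, y, z in degrees, then the gripper command: -1 is fully open, 1 is shut, values between are in proportion. A call has 1 to 5 rows; each row shifts and turns the commanded pose from where the row before left it, along the tool's axes as they then stand; what a row does not reach is not made up. A row lasts 1/10 s, in which the tool goes at most 50 mm and 8.59 degrees, less where a joint would pass 70% of its speed; a pose out of reach is approached as far as the arm can. A call with a gripper value outside its range is refused whole. The fingers move at their own pace and stop on an object; FORCE is the grip in N (left out, the last holds). Time passes only in rows, so rows that do not move let the fingers close. It gives the time, the measured TCP pose, the force and the opening at its end, in the units of the state.
- robot.read_state(): the state, without advancing time (a new reading comes with each control period).
- robot.read_camera(name): name is "side" or "top"; returns a dict with "image" (480x640x3 uint8, blue, green, red), "K" (3x3 intrinsics, pixels), "R" (3x3) and "t" (3): a world point X has camera coordinates R X + t. Camera axes: x right, y down, z forward; pixel columns grow to the right and rows downward; lengths in m; the calibration is good to about 2 mm. A picture is of the moment at which its call begins. There is no depth.
- robot.close_job(): hands the job in, once; it reports no verdict.
The state is a dict: "t": time; "q": joint angles; "dq": joint speeds; "joint_torque": joint torques, N m; "tool_pos": TCP position; "orientation": TCP orientation; "force": force on the tool from outside, world axes, zero at the start; "wrist_torque": the same for the moment, N m; "opening": finger opening in m.
Only numpy, scipy, OpenCV 4.12 (cv2) and the standard library are available. Lean on these libraries where they do the work, as an engineer would, in place of code of your own. Each camera call takes 0.05 s, during which the arm holds its last target. There are 200 camera calls.

TASK

Do the point-and-call check of the service kit in the blue tray, touching neither the tray nor anything in it: with the fingertips a few centimetres above it, point at the ball bearing and hold still there for two seconds, then point at the black star knob in the same way. Then confirm the check by pressing the green button on the grey check box fully down, let it come up again and move clear. Do not press the red button or disturb anything else on the table.

Things in the scene. Friction and masses are not known exactly. Their poses are not given: they have to be found in the camera images.
- kit_tray: Shallow open blue plastic tray, fixed to the table, 132 x 316 x 16 mm (x, y, z), four pockets in a row along its y, each 124 x 74 mm inside; floor and walls 4 mm thick. Origin: centre of its underside, z up.
- bearing: Steel ball bearing lying flat in one of the tray's pockets, a ring of 35 mm diameter, 11 mm high. Origin: centre of its underside, z up. It is loose.
- star_knob: Black star-shaped clamping knob standing on its light stem in another pocket of the tray, 41 x 40 mm, 32 mm high. Origin: centre of its underside, z up. It is loose.
- tally_counter: Round bright-metal hand tally counter in another pocket of the tray, 45 x 54 mm, 24 mm high. Origin: centre of its underside. Loose; part of the kit, not to be touched.
- hex_key: Black L-shaped hex key lying in the remaining pocket of the tray, 31 x 93 mm, 6 mm high, long side along its y. Origin: centre of its underside. Loose; part of the kit, not to be touched.
- check_box: Grey control box with an aluminium top plate, fixed to the table, 80 x 150 mm, top plate 42 mm above the table. Origin: centre of its underside; the green button is 36 mm toward its +y, the red one 36 mm toward its -y.
- green_button_top (a point): Centre of the top face of the green push button's cap (32 mm diameter, in a black collar of 48 mm whose rim lies 10 mm below the cap; the cap stands 64 mm above the table), which is pressed straight down; moves with the cap.
- green_button (a joint): Travel of the green button in m: 0 up, 0.006 fully down; a spring brings it back, about 5 N when fully down.
- red_button (a joint): Travel of the red button (same size and spring as the green one) in m: 0 up, 0.006 fully down. Not to be pressed.
- marker: Blue and white marker pen lying on the table to the right of the work, 136 mm long along its y, 18 mm thick. Origin: centre of its underside. Loose bystander.
- spanner: Steel combination spanner lying just behind the work across the slot (the nearer of two), 156 mm long along its y, 8 mm high. Origin: centre of its underside. Loose bystander.
- label_box: Cream cardboard box behind the work, 62 x 92 x 35 mm. Origin: centre of its underside. Loose bystander.
Mind the look-alikes: they are no part of the job. Leave any purple look-alike of the check_box alone.

How it is judged:
By the outcome, as a careful person would: the job done as asked, in the order asked, and still so for the second after the job is handed in, with the robot touching nothing.
It also fails if it takes over 45 s, if anything falls off the work surface, if the arm or the gripper's body presses on something with over 40 N, if the wrist force passes 120 N, or if a joint passes its speed limit or range.

## Working session

There is one attempt and no reset: what is moved stays moved. The work goes in short steps, Python scripts to look and compute and a shell command to move; the robot and the scene stay as the last step left them, time stands still between calls to the robot, and variables do not carry over. Pictures are saved under pics/ and viewed, about 8 in all and at most 12, crops included, and the job is handed in when it is done.

```bash
mkdir -p pics; cat > h.py <<'E'
import numpy as np, cv2
from plant import robot
from scipy.spatial.transform import Rotation as Ro
def cast(c,u,v,z):
    K,R,t=map(np.array,(c["K"],c["R"],c["t"])); o=-R.T@t; d=R.T@np.linalg.inv(K)@[u,v,1]
    return o+d*(z-o[2])/d[2]
def proj(c,X):
    p=np.array(c["K"])@(np.array(c["R"])@X+c["t"]); return p[:2]/p[2]
E
python3 - <<'E'
from h import *
import pickle
s=robot.read_state(); print(s["t"],s["tool_pos"],s["orientation"],s["opening"],Ro.from_rotvec(s["orientation"]).as_matrix().round(3))
C={}
for n in("top","side"):
    c=robot.read_camera(n); cv2.imwrite(f"pics/{n}0.png",c["image"]); C[n]=c
    print(n,-np.array(c["R"]).T@c["t"])
pickle.dump(C,open("c0.pkl","wb"))
E
```

```text
0.0 [0.18553073 0.56999462 0.21759846] [-4.92391392e-01 -3.10231393e+00  2.82111117e-03] 0.09282028429013975 [[-0.951  0.31  -0.001]
 [ 0.31   0.951 -0.002]
 [ 0.    -0.002 -1.   ]]
top [ 0.47707056 -0.11598168  1.61987013]
side [0.1120966  1.09643878 0.57534715]
```

View pics/top0.png

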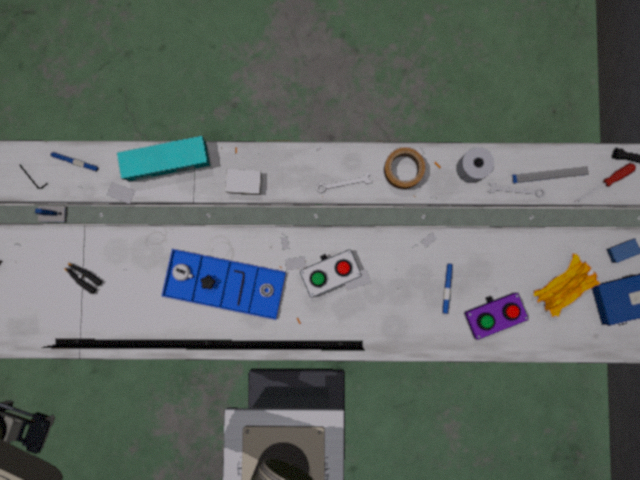

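View pics/side0.png

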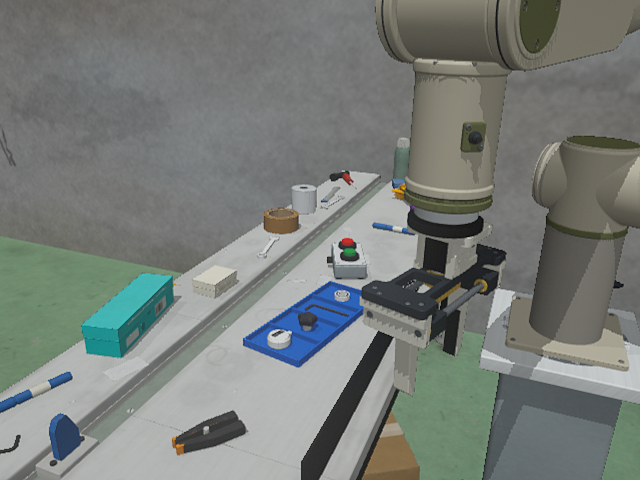

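The top view shows the counter at (180,271), the star knob at (208,283), the hex key at (240,287) and the bearing at (266,290). On the grey box, green is at (318,278) and red at (344,268). Look-alikes are the purple box, with its green at (487,321), the tape roll (405,168) and the paper roll (476,165), which could both pass for a ring, and the counter (180,271). The bearing is the small ring in the tray's right pocket, and the green button is the one on the grey box. There is a black rail at the near edge of the table, row 344.

```bash
python3 - <<'E'
from h import *
import pickle
C=pickle.load(open("c0.pkl","rb")); c=C["top"]; im=c["image"]; hsv=cv2.cvtColor(im,cv2.COLOR_BGR2HSV)
def comp(name,m,box,z,amin=15):
    x0,y0,x1,y1=box; k=np.zeros(m.shape,np.uint8); k[y0:y1,x0:x1]=m[y0:y1,x0:x1]*255
    for q in cv2.findContours(k,cv2.RETR_EXTERNAL,cv2.CHAIN_APPROX_NONE)[0]:
        if cv2.contourArea(q)<amin: continue
        (u,v),(w,h),a=cv2.minAreaRect(q); P=cast(c,u,v,z)
        sc=np.linalg.norm(cast(c,u+1,v,z)-P)
        print(name,(round(u,1),round(v,1)),"size mm",round(w*sc*1e3),round(h*sc*1e3),a,P.round(4),"side px",proj(C["side"],P).round(0))
H,S,V=cv2.split(hsv)
blue=(H>100)&(H<125)&(S>140)
comp("tray",blue,(150,235,295,330),.016,200)
comp("bearing",(S<120),(256,280,277,300),.011)
comp("knob",(V<70),(195,268,225,298),.028)
comp("green",(H>45)&(H<85)&(S>120),(300,262,332,292),.064)
comp("red",((H<10)|(H>170))&(S>120),(330,255,360,282),.064)
comp("rail",(V<50),(40,330,370,355),.0,100)
t=cv2.resize(im[240:325,155:365],None,fx=3.8,fy=3.8,interpolation=cv2.INTER_CUBIC)
s=C["side"]["image"][225:375,235:435]; s=cv2.resize(s,None,fx=1.6,fy=1.6)
o=np.zeros((t.shape[0]+s.shape[0],t.shape[1],3),np.uint8); o[:t.shape[0]]=t; o[t.shape[0]:,:s.shape[1]]=s
cv2.imwrite("pics/crop.png",o)
E
```

```text
tray (223.7, 283.8) size mm 313 129 11.513830184936523 [0.4851 0.1641 0.016 ] side px [316. 314.]
bearing (266.5, 290.0) size mm 32 35 90.0 [0.4693 0.0491 0.011 ] side px [341. 295.]
knob (208.0, 282.0) size mm 32 32 90.0 [0.4894 0.2041 0.028 ] side px [306. 318.]
green (317.9, 278.3) size mm 34 34 63.43495178222656 [ 0.5011 -0.0901  0.064 ] side px [349. 250.]
red (343.0, 267.5) size mm 35 35 45.0 [ 0.5298 -0.1554  0.064 ] side px [347. 240.]
rail (206.5, 344.0) size mm 840 22 0.42440536618232727 [0.3229 0.2096 0.    ] side px [384. 349.]
```

View pics/crop.png

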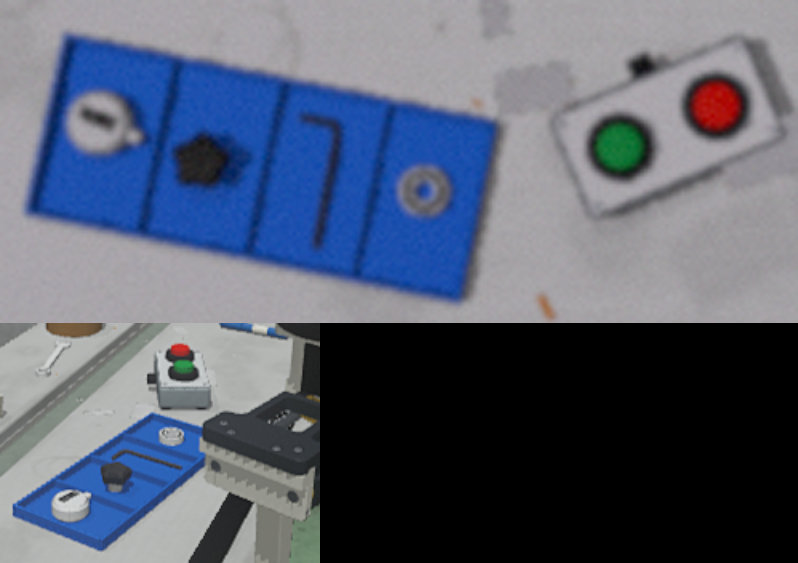

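The positions agree: green to red measures 71 mm (72 given), the tray 313 x 129 mm and the bearing about 35 mm. Their projections into the side view also fall on the objects. Next I close the fingers and travel high toward the bearing, a total shift of (-43.1, -40.7) cm along tool x, y.

```bash
python3 -m inch '[[[-1.5,-1.4,0,0,0,0,1],[-2.9,-2.7,0,0,0,0,1],[-2.9,-2.7,0,0,0,0,1],[-2.9,-2.7,0,0,0,0,1],[-2.9,-2.7,0,0,0,0,1]]]' 10
python3 -m inch '[[[-2.9,-2.7,0,0,0,0,1],[-2.9,-2.7,0,0,0,0,1],[-2.9,-2.7,0,0,0,0,1],[-2.9,-2.7,0,0,0,0,1],[-2.9,-2.7,0,0,0,0,1]]]'
python3 -m inch '[[[-2.9,-2.7,0,0,0,0,1],[-2.9,-2.7,0,0,0,0,1],[-2.9,-2.7,0,0,0,0,1],[-2.9,-2.7,0,0,0,0,1],[-1.5,-1.4,0,0,0,0,1]]]'
python3 -m inch '[[[0,0,0,0,0,0,1],[0,0,0,0,0,0,1]]]'
cat >> h.py <<'E'
def go(p):
    s=robot.read_state(); R=Ro.from_rotvec(s["orientation"]).as_matrix()
    print("t",s["t"],"pos",s["tool_pos"].round(4),"shift cm",(R.T@(np.array(p)-s["tool_pos"])*100).round(2),"open",s["opening"],"F",np.round(s["force"],1),"zaxis",R[:,2].round(3))
E
python3 -c "
from h import *
go([.4693,.0491,.05])"
```

```text
t: 0.6
tool_pos: [0.2728, 0.4124, 0.2181]
orientation: [-0.492, -3.103, 0.001]
force: [0.4, -0.6, 0.3]
opening: 0.0578
t: 1.1
tool_pos: [0.3689, 0.2391, 0.2184]
orientation: [-0.492, -3.103, 0.0]
force: [-0.2, 0.3, -0.3]
opening: 0.0177
t: 1.6
tool_pos: [0.4561, 0.0814, 0.2182]
orientation: [-0.496, -3.102, 0.001]
force: [0.6, -0.6, -0.3]
opening: 0.0007
t: 1.8
tool_pos: [0.4551, 0.0841, 0.2182]
orientation: [-0.494, -3.101, -0.0]
force: [-0.1, 1.0, -0.2]
opening: 0.0006
t 1.8 pos [0.4551 0.0841 0.2182] shift cm [-2.46 -2.88 16.82] open 0.0006172709019472559 F [-0.1  1.  -0.2] zaxis [-0.001  0.    -1.   ]
```

```bash
python3 -m inch '[[[-1.2,-1.4,1.5,0,0,0,1],[-1.2,-1.4,3,0,0,0,1],[0,0,3,0,0,0,1],[0,0,3,0,0,0,1],[0,0,2.5,0,0,0,1]]]'
python3 -m inch '[[[0,0,2,0,0,0,1],[0,0,1,0,0,0,1],[0,0,0,0,0,0,1],[0,0,0,0,0,0,1]]]'
python3 - <<'E'
from h import *
go([.4693,.0491,.05])
a=robot.read_camera("top");b=robot.read_camera("side")
A=cv2.resize(a["image"][230:350,160:360],(800,480));B=b["image"][220:380,230:430]
B=cv2.resize(B,(400,320))
cv2.imwrite("pics/p1.png",np.vstack([A[100:380],np.hstack([B,np.zeros_like(B)])]))
E
```

```text
t: 2.3
tool_pos: [0.4684, 0.0514, 0.0869]
orientation: [-0.49, -3.102, -0.0]
force: [-0.5, 0.3, -0.4]
opening: 0.0003
t: 2.7
tool_pos: [0.4699, 0.0507, 0.0595]
orientation: [0.491, 3.102, 0.0]
force: [-0.2, 0.3, 0.6]
opening: 0.0007
t 2.7 pos [0.4699 0.0507 0.0595] shift cm [ 0.01 -0.17  0.95] open 0.0006743527075143963 F [-0.2  0.3  0.6] zaxis [ 0.001  0.    -1.   ]
```

View pics/p1.png

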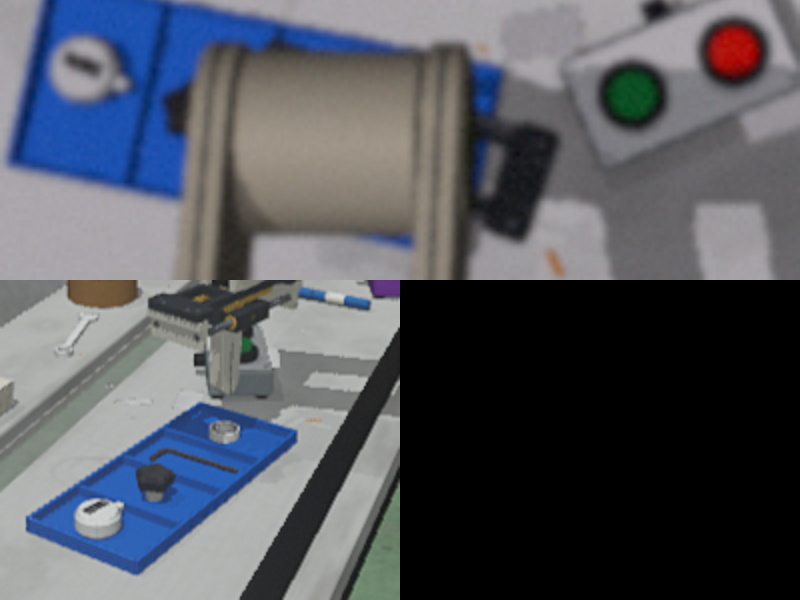

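In the side view the fingertips (225,393) stand directly above the bearing (224,431), with nothing touched. I'll lower 1.2 cm and hold.

```bash
python3 -m inch '[[[0,-0.2,0.6,0,0,0,1],[0,0,0.6,0,0,0,1],[0,0,0,0,0,0,1],[0,0,0,0,0,0,1],[0,0,0,0,0,0,1]]]'
for i in 1 2 3 4 5; do python3 -m inch '[[[0,0,0,0,0,0,1],[0,0,0,0,0,0,1],[0,0,0,0,0,0,1],[0,0,0,0,0,0,1],[0,0,0,0,0,0,1]]]' | grep -E "^t:|tool_pos"; done
python3 -c "
from h import *
go([.4693,.0491,.05]);go([.4894,.2041,.068])"
```

```text
t: 3.3
tool_pos: [0.469, 0.0481, 0.0467]
orientation: [0.493, 3.103, 0.0]
force: [0.2, -0.3, 0.3]
opening: 0.0004
t: 3.8
tool_pos: [0.469, 0.0482, 0.0467]
t: 4.3
tool_pos: [0.4689, 0.0482, 0.0466]
t: 4.8
tool_pos: [0.4689, 0.0482, 0.0466]
t: 5.3
tool_pos: [0.4689, 0.0482, 0.0466]
t: 5.8
tool_pos: [0.4689, 0.0482, 0.0466]
t 5.8 pos [0.4689 0.0482 0.0466] shift cm [-0.01  0.1  -0.34] open 0.000388937326788907 F [-0.8  0.1  0.1] zaxis [-0. -0. -1.]
t 5.8 pos [0.4689 0.0482 0.0466] shift cm [ 2.88 15.46 -2.14] open 0.000388937326788907 F [-0.8  0.1  0.1] zaxis [-0. -0. -1.]
```

Held 2.5 s at 36 mm above the bearing. Next I rise, cross at about z = 0.12 and come down over the knob.

```bash
python3 -m inch '[[[0,0,-2,0,0,0,1],[0,0,-3,0,0,0,1],[0.5,2.5,-2.4,0,0,0,1],[0.6,3.3,0,0,0,0,1],[0.6,3.3,0,0,0,0,1]]]'
python3 -m inch '[[[0.6,3.3,0,0,0,0,1],[0.5,2,0,0,0,0,1],[0.1,1.1,0,0,0,0,1],[0,0,1.5,0,0,0,1],[0,0,1.5,0,0,0,1]]]'
python3 -m inch '[[[0,0,0.5,0,0,0,1],[0,0,0,0,0,0,1],[0,0,0,0,0,0,1]]]'
python3 - <<'E'
from h import *
go([.4894,.2041,.068])
b=robot.read_camera("side"); cv2.imwrite("pics/p2.png",cv2.resize(b["image"][220:380,230:430],(600,480)))
E
```

```text
t: 6.3
tool_pos: [0.4821, 0.1409, 0.1221]
orientation: [0.494, 3.1, 0.001]
force: [0.3, 0.4, -0.2]
opening: 0.0004
t: 6.8
tool_pos: [0.4895, 0.2039, 0.0895]
orientation: [0.492, 3.102, -0.0]
force: [-0.5, -0.7, -0.0]
opening: 0.0003
t: 7.1
tool_pos: [0.4893, 0.2037, 0.0854]
orientation: [-0.494, -3.102, 0.001]
force: [-0.3, -0.1, 0.1]
opening: 0.0004
t 7.1 pos [0.4893 0.2037 0.0854] shift cm [-0.    0.04  1.74] open 0.00042690289579537424 F [-0.3 -0.1  0.1] zaxis [-0.001 -0.    -1.   ]
```

View pics/p2.png

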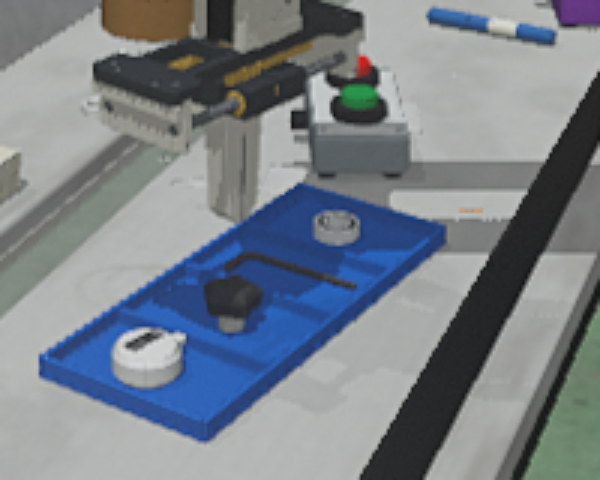

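The tips (233,220) are directly above the knob (232,290). I'll lower 1.7 cm, which leaves about 36 mm above the knob top, and hold.

```bash
python3 -m inch '[[[0,0,0.9,0,0,0,1],[0,0,0.8,0,0,0,1],[0,0,0,0,0,0,1],[0,0,0,0,0,0,1],[0,0,0,0,0,0,1]]]'|grep -E "^t:|tool_pos"
for i in 1 2 3 4 5; do python3 -m inch '[[[0,0,0,0,0,0,1],[0,0,0,0,0,0,1],[0,0,0,0,0,0,1],[0,0,0,0,0,0,1],[0,0,0,0,0,0,1]]]' | grep -E "^t:|tool_pos"; done
python3 -c "
from h import *
go([.5011,-.0901,.11])"
```

```text
t: 7.65
tool_pos: [0.4895, 0.2046, 0.0688]
t: 8.15
tool_pos: [0.4894, 0.2046, 0.0687]
t: 8.65
tool_pos: [0.4894, 0.2045, 0.0686]
t: 9.15
tool_pos: [0.4894, 0.2045, 0.0686]
t: 9.65
tool_pos: [0.4894, 0.2045, 0.0687]
t: 10.15
tool_pos: [0.4893, 0.2045, 0.0686]
t 10.15 pos [0.4893 0.2045 0.0686] shift cm [-10.24 -27.65  -4.14] open 0.000263043165178651 F [ 0.7  0.1 -0.1] zaxis [-0. -0. -1.]
```

```bash
python3 -m inch '[[[0,0,-2,0,0,0,1],[0,0,-3,0,0,0,1],[0,0,-3,0,0,0,1],[-1.1,-3,0,0,0,0,1],[-1.3,-3.5,0,0,0,0,1]]]'|grep -E "^t:|tool_pos"
python3 -m inch '[[[-1.3,-3.5,0,0,0,0,1],[-1.3,-3.5,0,0,0,0,1],[-1.3,-3.5,0,0,0,0,1],[-1.3,-3.5,0,0,0,0,1],[-1.3,-3.5,0,0,0,0,1]]]'|grep -E "^t:|tool_pos"
python3 -m inch '[[[-1.2,-3,0,0,0,0,1],[0,0,2,0,0,0,1],[0,0,2,0,0,0,1],[0,0,0,0,0,0,1],[0,0,0,0,0,0,1]]]'
python3 -c "
from h import *
go([.5011,-.0901,.075])"
```

```text
t: 10.65
tool_pos: [0.493, 0.1357, 0.1503]
t: 11.15
tool_pos: [0.4995, -0.0527, 0.1488]
t: 11.65
tool_pos: [0.5015, -0.0833, 0.1087]
orientation: [-0.492, -3.102, -0.0]
force: [-0.3, -0.6, 0.0]
opening: 0.0003
t 11.65 pos [ 0.5015 -0.0833  0.1087] shift cm [-0.18 -0.66  3.37] open 0.00026466748859705914 F [-0.3 -0.6  0. ] zaxis [-0.001  0.    -1.   ]
```

```bash
python3 -m inch '[[[-0.2,-0.6,0,0,0,0,1],[0,0,1.3,0,0,0,1],[0,0,1.2,0,0,0,1],[0,0,0,0,0,0,1],[0,0,0,0,0,0,1]]]'|grep -E "^t:|tool_pos|force"
python3 - <<'E'
from h import *
go([.5011,-.0901,.058])
b=robot.read_camera("side"); print(proj(b,robot.read_state()["tool_pos"]))
cv2.imwrite("pics/p3.png",cv2.resize(b["image"][190:290,290:415],(750,600),interpolation=cv2.INTER_CUBIC))
E
```

```text
t: 12.15
tool_pos: [0.5012, -0.0895, 0.0828]
force: [-0.1, -0.4, 0.5]
t 12.15 pos [ 0.5012 -0.0895  0.0828] shift cm [-0.01 -0.06  2.48] open 0.00014088785123958102 F [-0.1 -0.4  0.5] zaxis [-0.002  0.    -1.   ]
[348.81704235 242.85346161]
```

View pics/p3.png

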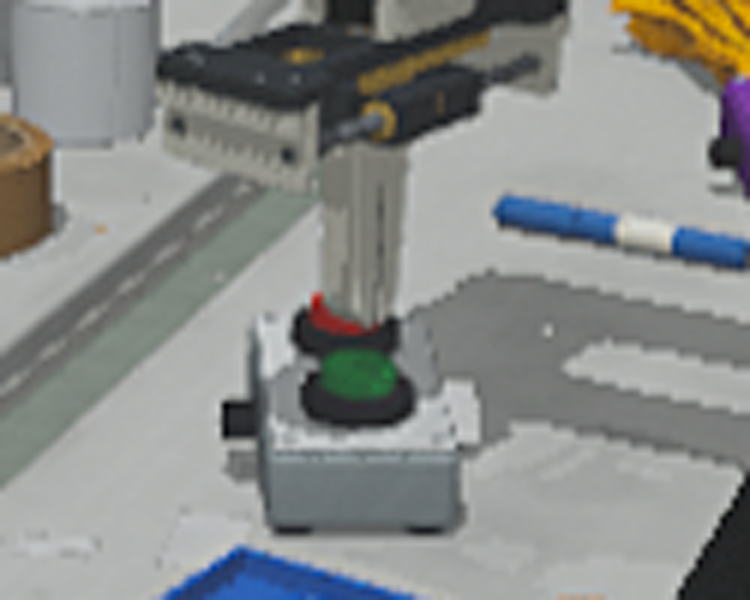

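The tips (360,325) are centred over the green cap (358,372), and the red button stays behind. Now I press in small steps and watch the force.

```bash
python3 -m inch '[[[0,0,0.8,0,0,0,1],[0,0,0.8,0,0,0,1],[0,0,0.3,0,0,0,1],[0,0,0,0,0,0,1],[0,0,0,0,0,0,1]]]'|grep -E "^t:|tool_pos|force"
python3 -m inch '[[[0,0,0.3,0,0,0,1],[0,0,0,0,0,0,1],[0,0,0,0,0,0,1]]]'|grep -E "^t:|tool_pos|force"
```

```text
t: 12.7
tool_pos: [0.5017, -0.0897, 0.0646]
force: [-0.1, 0.5, -0.9]
t: 13.0
tool_pos: [0.5022, -0.0899, 0.062]
force: [0.5, 0.6, 2.9]
```

```bash
python3 -m inch '[[[0,0,0.3,0,0,0,1],[0,0,0,0,0,0,1],[0,0,0,0,0,0,1]]]'|grep -E "^t:|tool_pos|force"
python3 -m inch '[[[0,0,0.2,0,0,0,1],[0,0,0,0,0,0,1],[0,0,0,0,0,0,1]]]'|grep -E "^t:|tool_pos|force"
```

```text
t: 13.3
tool_pos: [0.5022, -0.0899, 0.059]
force: [0.8, 0.1, 4.8]
t: 13.6
tool_pos: [0.5024, -0.09, 0.0581]
force: [-4.8, 0.2, 14.7]
```

The force rose from 5 N to 15 N at z = 0.058, so the button is on its stop, fully down. Release and move clear.

```bash
python3 -m inch '[[[0,0,0,0,0,0,1],[0,0,-0.5,0,0,0,1],[0,0,-1,0,0,0,1],[0,0,-2,0,0,0,1],[0,0,-3,0,0,0,1]]]'|grep -E "^t:|tool_pos|force"
python3 -m inch '[[[0,0,-3,0,0,0,1],[0,0,-3,0,0,0,1],[2,-1,-2,0,0,0,1],[3,-1,0,0,0,0,1],[3,-1,0,0,0,0,1]]]'|grep -E "^t:|tool_pos|force"
python3 -m inch '[[[0,0,0,0,0,0,1],[0,0,0,0,0,0,1],[0,0,0,0,0,0,1],[0,0,0,0,0,0,1],[0,0,0,0,0,0,1]]]'|grep -E "^t:|tool_pos|force"
python3 - <<'E'
from h import *
a=robot.read_camera("top")["image"];b=robot.read_camera("side")["image"]
cv2.imwrite("pics/p4.png",np.vstack([cv2.resize(a[130:370,100:500],(500,300)),cv2.resize(b[200:380,180:480],(500,300))]))
E
```

```text
t: 14.1
tool_pos: [0.4997, -0.0892, 0.1202]
force: [0.9, 0.3, 0.0]
t: 14.6
tool_pos: [0.4156, -0.0935, 0.2023]
force: [0.2, 0.1, 0.5]
t: 15.1
tool_pos: [0.4169, -0.0935, 0.2015]
force: [-0.2, -0.7, -0.1]
```

View pics/p4.png

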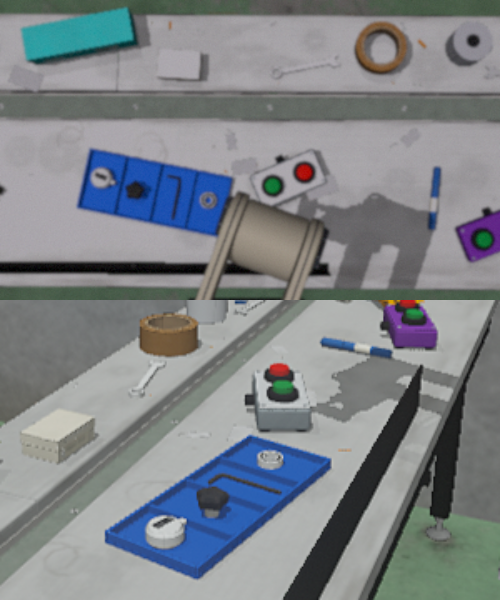

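The final views show the kit undisturbed, the green cap up again at (284,387), the red button untouched and the arm clear. Handing in.

```bash
python3 -c "
from plant import robot
print(robot.close_job())"
```

```text
the job is handed in; nothing more can be done
None
```

The check is done in the order asked and handed in at about 15 s; handing in reports no verdict.

- **Bearing:** I pointed at it with closed fingertips about 36 mm above it and held still for 2.5 s.
- **Star knob:** I pointed at it the same way, about 37 mm above it, and again held still for 2.5 s.
- **Green button:** I pressed it until the force rose from about 5 N to 15 N at z = 0.058 m, its fully-down height. I then released it and moved clear to z = 0.20 m.

The last pictures show the green cap up again, and the tray, kit, red button and bystanders looking undisturbed. The contact force was back to about zero. No check failed or disagreed, but I judged the full press from force and height, since the button's travel cannot be read directly.

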